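Fit the T-handle to the bench vice by way of the angled block

ROBOT

A 6-joint arm with a two-finger parallel gripper is mounted at the origin on the work surface. World frame = base frame: x ahead of the robot, y to its left, z up, the work surface at z = 0. Lengths are in m, angles in rad, forces in N, time in s.
With the tool pointing down it reaches from about 0.275 to 0.825 m from the base axis. Payload 4.9 kg.
Tool frame: the origin (TCP) lies midway between the tips of the shut fingers; the grasp point (between the pads) lies 19 mm behind it (grip_point_offset is the distance from the TCP to the grasp point, in m); z points along the fingers, y is the line along which they close (so a half turn about z gives the same grasp; the last joint's range is limited). The gripper opens to 85 mm and grips with 20 to 120 N. Pads are 22 mm wide; open, the fingers measure 114 mm over their backs; the gripper's body (76 mm by 85 mm) begins 54 mm behind the grasp point. The pads swing forward as they close: fully open they stand 13 mm farther back than shut.
Start: joints at [0.983, 0.326, -0.193, 1.052, 0, 1.437], TCP at [0.241, 0.494, 0.231] pointing down, gripper open.
Joint ranges: [-2.65, 2.65], [-0.97, 1.79], [-1.3, 1.35], [-1.93, 2.1], [-1.47, 1.37], [-3.14, 3.14]. Speed limits (rad/s): [2.57, 2.57, 3.14, 3.14, 3.14, 3.14].

INTERFACE

Orientations are given as a rotation vector (axis times angle).
In Python, from cell import * gives the robot as it stands. Calls block until the motion is done:
- movep(position, orientation): joint-space move of the TCP to a pose.
- move_l(position, velocity=0.15, rot=None, until_force=None): straight line of the TCP; rot=None keeps the orientation; velocity is the mean speed in m/s. With until_force (N) it stops when the force on the tool has changed by that much, and returns True; else False.
- set_joints(angles): joint-space move.
- let_go() and grab(newtons=None): open the fingers fully, or close them until they stop; newtons is the grip in N (None keeps the last).
- sleep(seconds).
- ik(position, orientation): joint angles nearest the present ones, or None.
- get_state(): the state.
- grab_frame(name): name is "side" or "top" or "wrist"; returns a dict with "img" (480x640x3 uint8, red, green, blue), "fx", "fy", "cx", "cy" (pixels), "k1" (the pictures are not rectified: a ray, as slopes to the right and down, at radius r is drawn at 1 + k1 r^2 times it, then the intrinsics apply), "cam_to_world" (4x4, takes a point from camera to world coordinates); the wrist camera has in their place "T_tool_cam" (4x4, takes a point from camera to tool coordinates, whose origin is the TCP and whose axes are the flange's). Camera axes: x right, y down, z forward; pixel columns grow to the right and rows downward; lengths in m; the calibration is good to about 2 mm. A picture is of the moment at which its call begins: read the wrist's pose just before it. There is no depth.
A pose or a line that the arm cannot do raises MotionError and nothing moves.
- sign_off(): hands the job in; it is judged then, once.
Trained networks look in the newest picture that a camera, given by its name, has taken for a name from the list of things; names that differ only in an ending like _2 or _b are one class to them, and where a whole thing is asked for, a point or a joint stands for the part that bears it (a point fixed in the world has none). Each returns a list of dicts, best first, with "score" (0 to 1); they miss things now and then, are a little off and sometimes report something else, mostly with a low value. They report only what shows in the picture. A call takes as long as a camera call. They do not tell look-alikes from the thing itself.
- spot_in(camera, name): "centre" ([column, row] in pixels, amid what is visible of it).
- silhouettes(camera, name): "mask" (480x640 bool, what is visible of it) and "centre" ([column, row] in pixels, amid what is visible of it).
- tip_of(camera, name): "centre" ([column, row] in pixels: a listed point, or the origin of a listed thing).
The state is a dict: "clock": time; "q": joint angles; "joint_velocities": joint speeds; "tau": joint torques, N m; "position": TCP position; "eef_rot": TCP orientation; "contact_force": force on the tool from outside, world axes, zero at the start; "wrist_torque": the same for the moment, N m; "finger_gap": opening from 0.0 (shut) to 1.0 (fully open); "grasp_force": force on a finger pad.
Only numpy, scipy, OpenCV 4.12 (cv2) and the standard library are available. Lean on these libraries where they do the work, as an engineer would, in place of code of your own. Each camera call takes 0.05 s, during which the arm holds its last target. There are 200 camera calls.

TASK

Fit the red T-handle on the bench vice: pick it up and park it leaning on the angled block, socket end down against the green stop, and let go of it there. Then take it again by its square body below the crossbar, lift it off the block and slide its socket over the flat end of the vice screw, turned to match, until it is fully home against the round boss. Leave it there and do not disturb the other things on the bench.

Things in the scene. Friction and masses are not known exactly. Their poses are not given: they have to be found in the camera images.
- handle: Red T-handle, loose, 0.25 to 0.45 kg: square body 30 x 30 mm, 90 mm long, with a steel crossbar through it. It starts standing on its socket end. Origin: centre of the socket mouth (lower end face). Own z: along the body from mouth to top; own x: along the crossbar. Looks and fits the same after half a turn about z. Socket, open at the mouth only: 19 mm (along x) by 13 mm (along y), 47 mm deep.
- handle_bar (a point): Centre of the T-handle's crossbar, on the body's axis 78 mm from the mouth. The crossbar is 14 x 14 mm, 120 mm long over its black end caps (17 x 17 mm).
- handle_top (a point): Centre of the T-handle's top end face, 90 mm from the mouth along own z.
- cradle: Angled block, fixed: a wooden wedge 20 mm wide with a 45 degree slope on a base board 125 x 85 x 12 mm; green stop and cheeks at the slope's low end. Origin on the bench below it, z up; the slope falls towards own +x. A parked handle lies with one flat face on the slope, crossbar along own y, mouth on the stop: handle z along (-1,0,1), slope's outward normal (1,0,1) in this frame.
- cradle_seat (a point): Where the handle's mouth centre is when parked, at (45,0,62) mm in the block's frame. The slope lies 15 mm below the handle's axis and carries its lower 50 mm; the upper 40 mm stand free all round. The cheeks are 36 mm apart, reach 20 mm up the handle and 6 mm over its axis; above them fingers can close on the handle's two sides. It slides down to the stop when let go.
- vice: Blue bench vice, fixed, a board in its jaws. Origin on the bench straight below the face of the round steel boss; z up, own +x into the vice, so the screw end sticks out along own -x. The boss is 46 mm across and stands 12 mm proud of the front jaw. Jaw 150 mm wide, its top 140 mm above the bench; clamped board 210 mm long, its top at 150 mm.
- screw (a joint): Rotation of the vice screw about the vice's own x, rad. 0: the wide faces of the flat end are level; positive turns the vice's own y towards its own z. Stiff (about 1 N m of friction), it stays where it is.
- screw_seat (a point): On the screw's axis in the plane of the boss face, 115 mm above the bench. x as the vice's (into it), y along the wide side of the flat end; turns with the screw. The flat end sticks out 42 mm along -x: 16 mm (y) by 10 mm (z) for 34 mm, then tapers to 7 by 4.4 mm. Handle home: mouth centre on this point, handle z along -x, crossbar along y.
- offcut: Loose wooden offcut, 110 x 45 x 32 mm. Origin under its centre.
- tape: Loose yellow tape measure, 66 x 34 x 62 mm. Origin under its centre.
- driver: Loose screwdriver lying on the bench, about 200 mm long along own x.
- glue: Loose white glue bottle, 54 mm across, 150 mm tall. Origin under its centre.
- trysq: Loose try square lying flat: wooden stock 22 x 110 x 16 mm along own y, steel blade about 150 mm along own x.
- bitcase: Loose black bit case, 130 x 75 x 36 mm. Origin under its centre.
- mallet: Loose hammer lying on the bench along own x, handle to own -x.
Mind the look-alikes: they are no part of the job. Several things look just like the handle: the one meant starts farthest from the robot's base.

How it is judged:
On the way, in this order (a step that is already met when the one before it is completed fails the run):
1. the T-handle is parked on the angled block, mouth on the stop (within 8 mm), leaning at 45 degrees (within 8), let go and still for 0.3 s (distance between handle and cradle_seat below 0.008 m and angle between handle's own z axis and vertical between 0.645 and 0.925 rad and x of handle_top in the frame of cradle below 0 m and angle between the x axis of handle and the y axis of cradle, either way round below 0.2 rad and contact force between the fingers and handle below 0.05 N and linear speed of handle below 0.02 m/s), for 0.3 s.
2. the T-handle is off the block, held by the fingers on its square body below the crossbar (point between the pads less than 56 mm from the mouth end) (contact force between the fingers and handle above 1 N and contact force between handle and cradle below 0.05 N and distance between handle and cradle_seat above 0.03 m and z of the grasp point in the frame of handle between -0.01 and 0.056 m), for 0.2 s.
At the end, for the whole second after the job is handed in: The T-handle is on the vice screw's flat end, its mouth within 4 mm of the boss face and of the screw's axis, its body along the screw within 8 degrees and its crossbar along the flat's wide side within 14 degrees, released and at rest (x of handle in the frame of screw_seat between -0.004 and 0.004 m and y of handle in the frame of screw_seat between -0.004 and 0.004 m and z of handle in the frame of screw_seat between -0.004 and 0.004 m and angle between the z axis of handle and the x axis of screw_seat, either way round below 0.14 rad and angle between the x axis of handle and the y axis of screw_seat, either way round below 0.25 rad and contact force between the fingers and handle below 0.05 N and linear speed of handle below 0.01 m/s); the robot touches nothing.
It fails at once if another loose thing on the bench is moved more than 30 mm (distance of any of offcut, tape, driver, glue, trysq, bitcase, mallet from where it was at the start of the episode above 0.03 m).
It also fails if it takes over 58 s, if anything falls off the work surface, if the arm or the gripper's body presses on something with over 40 N, if the wrist force passes 120 N, or if a joint passes its speed limit or range.

## Working session

There is one attempt and no reset: what is moved stays moved. The work goes in short steps, each a Python script; the robot and the scene stay as the last script left them, time stands still between calls to the robot, and variables do not carry over. Pictures are saved under pics/ and viewed, at most 10 in all, crops included, and the job is handed in when it is done.

```bash
ls; mkdir -p pics; python3 - <<'E'
from cell import *
import cv2,numpy as np
fs={}
for c in("side","top"):
    f=grab_frame(c); fs[c]=f
    print(c,f["fx"],f["fy"],f["cx"],f["cy"],f["k1"],np.round(f["cam_to_world"],3).tolist())
    cv2.imwrite(f"pics/{c}0.png",f["img"][:,:,::-1])
    for n in("handle","handle_bar","handle_top","cradle","cradle_seat","vice","screw_seat"):
        print(n,[(np.round(d["centre"],1).tolist(),round(d["score"],2)) for d in tip_of(c,n)][:6])
print(get_state())
E
```

```text
pics
side 583.2294474009125 583.2294474009125 319.18446101635254 238.16742942506835 -0.02479826371381334 [[0.908, -0.332, 0.256, 0.194], [-0.419, -0.697, 0.582, -0.731], [-0.015, -0.636, -0.772, 0.98], [0.0, 0.0, 0.0, 1.0]]
handle [([232.2, 394.3], 0.85), ([369.3, 317.6], 0.69)]
handle_bar [([228.4, 381.1], 0.97), ([374.4, 290.1], 0.87)]
handle_top [([373.0, 285.5], 0.75), ([228.9, 375.1], 0.66)]
cradle [([315.3, 248.6], 0.62)]
cradle_seat [([298.8, 218.4], 0.89)]
vice [([272.1, 154.7], 0.66), ([290.6, 310.2], 0.36)]
screw_seat [([270.2, 120.1], 0.68), ([427.1, 414.1], 0.25)]
top 500.90503779618354 500.90503779618354 321.70585226901505 231.74727112412222 -0.11276573587826544 [[-0.006, -0.994, 0.11, 0.357], [-1.0, 0.008, 0.026, -0.086], [-0.026, -0.11, -0.994, 1.197], [0.0, 0.0, 0.0, 1.0]]
handle [([405.4, 342.4], 0.66), ([382.5, 214.7], 0.61)]
handle_bar [([390.8, 208.6], 0.86), ([414.7, 345.4], 0.86)]
handle_top [([391.2, 213.0], 0.92), ([413.4, 350.6], 0.61)]
cradle [([301.8, 227.7], 0.74)]
cradle_seat [([389.2, 208.7], 0.74), ([280.3, 229.0], 0.64)]
vice [([178.9, 218.8], 0.74)]
screw_seat [([162.2, 211.6], 0.56)]
{'clock': 0.8, 'q': array([ 9.82806606e-01,  3.26187359e-01, -1.92594312e-01,  1.05201348e+00,
        2.53626215e-05,  1.43662435e+00]), 'joint_velocities': array([ 1.22628642e-03, -1.63358059e-04,  5.78325800e-04, -5.36507897e-04,
       -1.22067900e-03,  9.24559817e-05]), 'tau': array([-1.96098248e-03, -4.43272769e+01,  2.62746960e+01,  8.86378293e-04,
       -9.06532159e-05,  2.05912539e-05]), 'position': array([0.24109802, 0.49435786, 0.23128989]), 'eef_rot': array([-7.06748523e-01, -3.06103977e+00, -1.58045488e-05]), 'contact_force': array([-0.02776952, -0.1910007 , -0.34610953]), 'wrist_torque': array([-0.00369652, -0.01300551,  0.0584794 ]), 'grasp_force': 0.0, 'finger_gap': 1.0021416926708444}
```

View pics/side0.png

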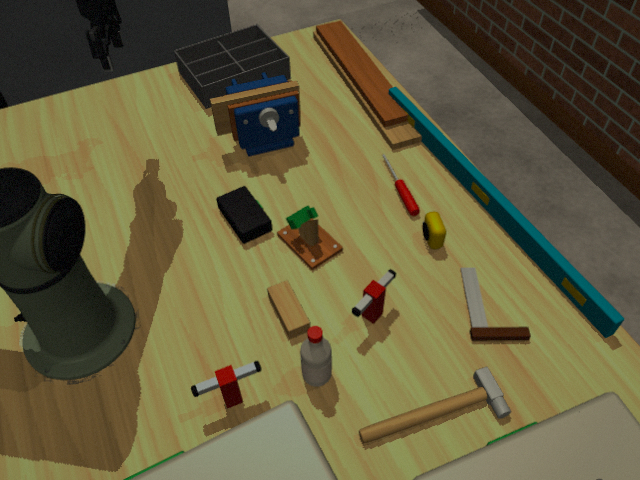

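View pics/top0.png

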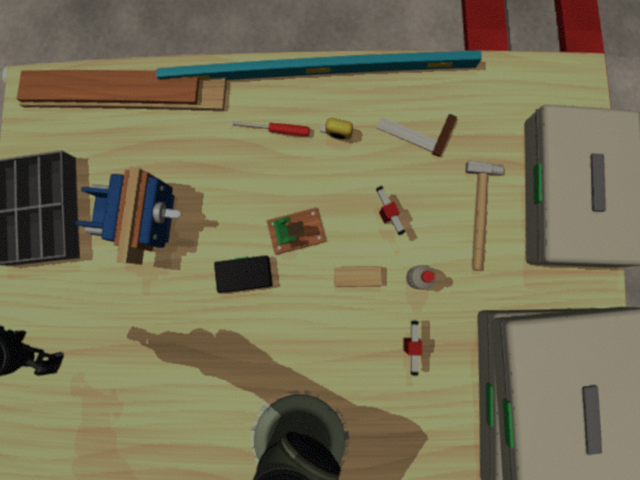

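The side view shows the target handle at about (374,300) and the look-alike at (230,385). In the top view the target is at (390,211), with crossbar ends near (379,188) and (402,234). The cradle is at (296,230) with its green stop to the left (+y), and the vice screw points right from (160,212) to (178,214).

```bash
cat > h.py <<'E'
from cell import *
import cv2,numpy as np
from scipy.spatial.transform import Rotation as R
from scipy.optimize import least_squares
def grab(c):
    pass
from cell import grab
def shot(c,save=None):
    s=get_state(); f=grab_frame(c)
    if c=="wrist":
        T=np.eye(4);T[:3,:3]=R.from_rotvec(s["eef_rot"]).as_matrix();T[:3,3]=s["position"]
        f["cam_to_world"]=T@f["T_tool_cam"]
    f["K"]=np.array([[f["fx"],0,f["cx"]],[0,f["fy"],f["cy"]],[0,0,1.]]);f["D"]=np.array([f["k1"],0,0,0.])
    if save: cv2.imwrite(f"pics/{save}.png",f["img"][:,:,::-1])
    return f
def ray(f,p):
    u=cv2.undistortPoints(np.array([[p]],float),f["K"],f["D"])[0,0]
    M=f["cam_to_world"]; d=M[:3,:3]@[u[0],u[1],1]; return M[:3,3],d/np.linalg.norm(d)
def proj(f,P):
    M=np.linalg.inv(f["cam_to_world"])
    return cv2.projectPoints(np.atleast_2d(P).astype(float),cv2.Rodrigues(M[:3,:3])[0],M[:3,3],f["K"],f["D"])[0][:,0]
def onz(f,p,z):
    o,d=ray(f,p); return o+d*(z-o[2])/d[2]
def tri(obs):
    A=0;b=0;L=[]
    for f,p in obs:
        o,d=ray(f,p);N=np.eye(3)-np.outer(d,d);A=A+N;b=b+N@o;L.append((o,N))
    x=np.linalg.solve(A,b);return x,[round(1000*np.linalg.norm(N@(x-o)),1) for o,N in L]
def rv(x,z):
    "tool rotvec from tool z and approx tool x"
    z=np.array(z,float)/np.linalg.norm(z);y=np.cross(z,x);y/=np.linalg.norm(y)
    return R.from_matrix(np.c_[np.cross(y,z),y,z]).as_rotvec()
E
python3 - <<'E'
from h import *
s=shot("side");t=shot("top")
for n,a,b in[("bar",(374.4,290.1),(390.8,208.6)),("hand",(369.3,317.6),(382.5,214.7)),("top",(373,285.5),(391.2,213)),("cradle",(315.3,248.6),(301.8,227.7)),("seat",(298.8,218.4),(280.3,229)),("vice",(272.1,154.7),(178.9,218.8)),("screw",(270.2,120.1),(162.2,211.6)),("bar_b",(228.4,381.1),(414.7,345.4))]:
    x,e=tri([(s,a),(t,b)]);print(n,np.round(x,4),e)
a,b=onz(t,(379,188),.078),onz(t,(402,234),.078);print("barlen",a,b,np.linalg.norm(a-b),np.degrees(np.arctan2(*(b-a)[1::-1])))
c=[onz(t,p,.012) for p in((267,222),(318,208),(326,243),(274,253))];print(np.round(c,3))
d=(c[0]+c[3]-c[1]-c[2]);print("cradle yaw",np.degrees(np.arctan2(d[1],d[0])))
print("boss->tip",onz(t,(160,212),.115),onz(t,(178,214),.115))
f=shot("wrist","w0");print(f["T_tool_cam"].round(3).tolist(),f["fx"])
E
```

```text
bar [ 0.5312 -0.2125  0.0844] [np.float64(0.1), np.float64(0.1)]
hand [ 0.5324 -0.2039 -0.0247] [np.float64(1.0), np.float64(1.0)]
top [ 0.5225 -0.2124  0.1031] [np.float64(4.0), np.float64(4.0)]
cradle [ 0.5019 -0.0065 -0.0107] [np.float64(0.7), np.float64(0.7)]
seat [0.4893 0.0404 0.0473] [np.float64(2.5), np.float64(2.5)]
vice [0.5233 0.2929 0.008 ] [np.float64(0.3), np.float64(0.3)]
screw [0.5276 0.2994 0.1088] [np.float64(1.5), np.float64(1.5)]
bar_b [ 0.2263 -0.262   0.0689] [np.float64(0.0), np.float64(0.0)]
barlen [ 0.57986228 -0.18755076  0.078     ] [ 0.4745019  -0.23720879  0.078     ] 0.11647630507910618 -154.76475026337312
[[ 0.513  0.076  0.012]
 [ 0.546 -0.047  0.012]
 [ 0.461 -0.065  0.012]
 [ 0.438  0.059  0.012]]
cradle yaw 102.72443269427366
boss->tip [0.52436146 0.30257553 0.115     ] [0.51936159 0.26113028 0.115     ]
[[0.0, -0.952, -0.306, 0.08], [1.0, 0.0, 0.001, 0.001], [-0.001, -0.306, 0.952, -0.144], [0.0, 0.0, 0.0, 1.0]] 362.27163079941926
```

```bash
cat > m1.py <<'E'
from h import *
import pickle
out={}
def det(c,names): return {n:[(np.round(d["centre"],1).tolist(),round(d["score"],2)) for d in tip_of(c,n)][:3] for n in names}
def go(p,r):
    q=ik(p,r)
    if q is None: print("no ik",p);return False
    movep(p,r);return True
go([.38,.1,.38],rv([1,0,0],[0,0,-1]))
V=rv([0,.6,.8],[0,.8,-.6])
for k,p in(("va",[.49,.17,.24]),("vb",[.56,.17,.24])):
    if go(p,V):
        f=shot("wrist",k);out[k]=f;print(k,get_state()["clock"],det("wrist",["screw_seat","vice","screw"]))
for k,p,r in(("ca",[.49,.0,.26],rv([0,-1,0],[0,0,-1])),("cb",[.43,.0,.26],rv([0,-1,0],[0,0,-1])),("ha",[.53,-.21,.28],rv([np.sin(.436),-np.cos(.436),0],[0,0,-1])),("hb",[.47,-.21,.28],rv([np.sin(.436),-np.cos(.436),0],[0,0,-1]))):
    if go(p,r):
        f=shot("wrist",k);out[k]=f;print(k,get_state()["clock"],det("wrist",["cradle","cradle_seat"] if k[0]=="c" else["handle","handle_bar","handle_top"]))
pickle.dump(out,open("out.pkl","wb"))
cv2.imwrite("pics/m1.png",cv2.resize(np.vstack([np.hstack([out[k]["img"] for k in ("va","vb")]),np.hstack([out[k]["img"] for k in ("ca","ha")])])[:,:,::-1],(800,600),interpolation=cv2.INTER_AREA))
print(get_state()["q"])
E
python3 m1.py
```

```text
Traceback (most recent call last):
  File "m1.py", line 13, in <module>
    f=shot("wrist",k);out[k]=f;print(k,get_state()["clock"],det("wrist",["screw_seat","vice","screw"]))
                                                            ~~~^^^^^^^^^^^^^^^^^^^^^^^^^^^^^^^^^^^^^^^
  File "m1.py", line 4, in det
    def det(c,names): return {n:[(np.round(d["centre"],1).tolist(),round(d["score"],2)) for d in tip_of(c,n)][:3] for n in names}
                                                                                                 ~~~~~~^^^^^
ValueError: it knows: bitcase, cradle, cradle_seat, driver, glue, handle, handle_bar, handle_top, mallet, offcut, screw_seat, tape, trysq, vice
```

```bash
sed -i 's/,"screw"\]/]/; s/^go(\[.38.*$//' m1.py; python3 m1.py
```

```text
va 8.6083 {'screw_seat': [([350.4, 241.8], 0.77)], 'vice': [([344.7, 297.3], 0.56), ([349.9, 243.3], 0.48)]}
vb 9.1417 {'screw_seat': [([274.1, 242.3], 0.89)], 'vice': [([284.1, 294.4], 0.88)]}
ca 11.7333 {'cradle': [([306.1, 189.6], 0.66)], 'cradle_seat': [([317.7, 243.8], 0.81), ([391.4, 303.4], 0.16)]}
cb 12.2333 {'cradle': [([253.1, 191.1], 0.7)], 'cradle_seat': [([255.7, 241.4], 0.86)]}
ha 13.3083 {'handle': [([547.8, 263.8], 0.74), ([315.8, 192.2], 0.69)], 'handle_bar': [([316.5, 206.7], 0.95), ([588.3, 281.5], 0.85)], 'handle_top': [([600.0, 290.5], 0.82), ([315.0, 210.0], 0.71)]}
hb 13.8583 {'handle': [([510.6, 243.9], 0.72)], 'handle_bar': [([260.3, 181.9], 0.88), ([547.8, 260.7], 0.62)], 'handle_top': [([256.0, 183.1], 0.8), ([552.8, 269.0], 0.61)]}
[-5.62645741e-01  2.32703035e-01 -1.93767214e-01  1.14341769e+00
  8.16158680e-05 -2.57030413e+00]
```

View pics/m1.png

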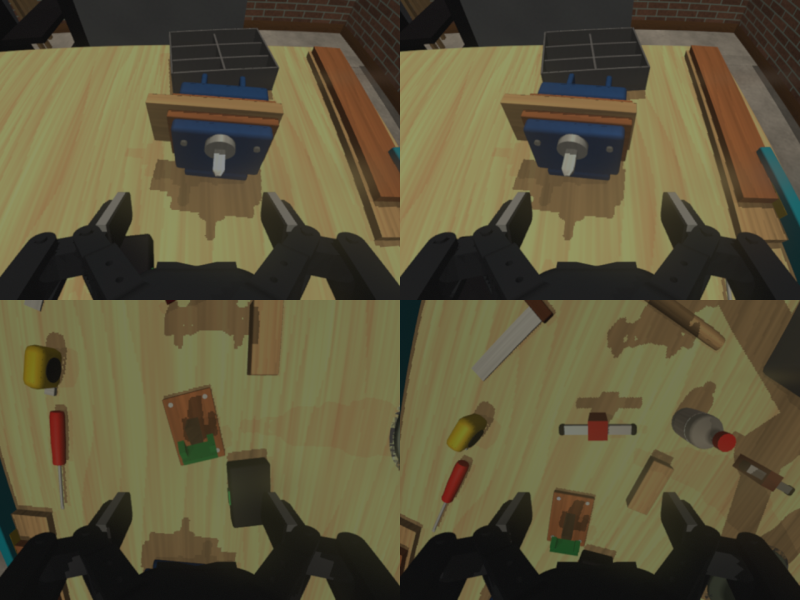

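```bash
python3 - <<'E'
from h import *
import pickle
o=pickle.load(open("out.pkl","rb"))
for n,a,b,k,l in[("screw",(350.4,241.8),(274.1,242.3),"va","vb"),("cradle",(306.1,189.6),(253.1,191.1),"ca","cb"),("seat",(317.7,243.8),(255.7,241.4),"ca","cb"),("bar",(316.5,206.7),(260.3,181.9),"ha","hb"),("top",(315,210),(256,183.1),"ha","hb")]:
    x,e=tri([(o[k],a),(o[l],b)]);print(n,np.round(x,4),e)
i=o["va"]["img"][150:340,255:445];j=o["vb"]["img"][150:340,180:370]
cv2.imwrite("pics/vcrop.png",np.hstack([cv2.resize(a,(400,400),interpolation=cv2.INTER_CUBIC) for a in(i,j)])[:,:,::-1])
E
```

```text
screw [0.5223 0.2972 0.1164] [np.float64(0.4), np.float64(0.4)]
cradle [ 0.4975 -0.0055 -0.0048] [np.float64(0.8), np.float64(0.8)]
seat [0.4849 0.0327 0.0694] [np.float64(1.1), np.float64(1.1)]
bar [ 0.5266 -0.209   0.0724] [np.float64(0.3), np.float64(0.3)]
top [ 0.5284 -0.2096  0.0912] [np.float64(0.1), np.float64(0.1)]
```

View pics/vcrop.png

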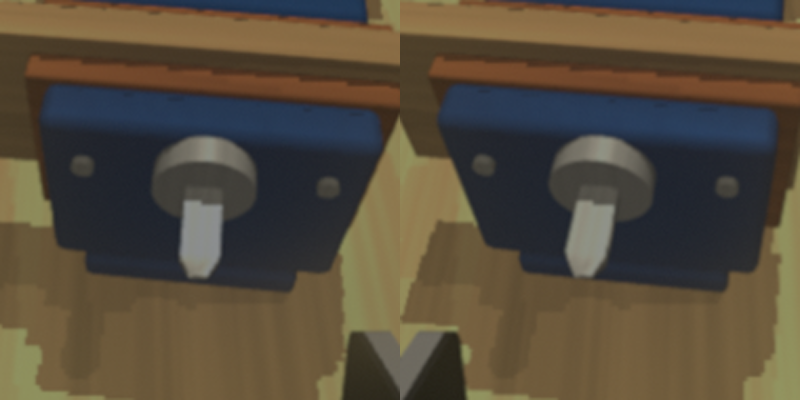

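The mosaic shows the vice with its screw pointing at the camera, flat face up, so the screw angle is small. The cradle's green stop is at the near (+y) end, and the crossbar lies level in the aligned view, so yaw 25° is right. Next I'll refine the cradle with a crop and overlay.

```bash
python3 - <<'E'
from h import *
import pickle
o=pickle.load(open("out.pkl","rb"))
for z in(.012,):
    c=np.array([onz(o["ca"],p,z) for p in((261,162),(336,138),(363,248),(288,266))]);m=c.mean(0);d=c[2]+c[3]-c[0]-c[1]
    print(c.round(3),m,np.degrees(np.arctan2(d[1],d[0])))
yaw=np.radians(103);seat=np.array([.485,.0345,.062])
def w(p):
    c,s=np.cos(yaw),np.sin(yaw);return seat+np.array([[c,-s,0],[s,c,0],[0,0,1]])@(np.array(p)-[.045,0,.062])
ims=[]
for k,x0,y0 in(("ca",230,120),("cb",170,120)):
    im=cv2.resize(o[k]["img"][y0:y0+160,x0:x0+160],(400,400),interpolation=cv2.INTER_CUBIC)[:,:,::-1].copy()
    def ln(a,b,col):
        q=(proj(o[k],np.array([w(a),w(b)]))-[x0,y0])*2.5
        cv2.line(im,*[tuple(int(v) for v in r) for r in q],col,1)
    for y in(-.018,.018):
        e=.0142; ln((.045-e+.0042,y,.062+e+.0042),(.045+.0042,y,.062+.0042),(255,255,255))
    ln((-.04,0,.012),(.1,0,.012),(0,255,255))
    for y in(-.01,.01): ln((.045-.0106,y,.062-.0106),(.045-.0106-.0354,y,.062-.0106+.0354),(255,0,255))
    ims.append(im)
cv2.imwrite("pics/ccrop.png",np.hstack(ims))
E
```

```text
[[ 0.545 -0.039  0.012]
 [ 0.466 -0.064  0.012]
 [ 0.432  0.058  0.012]
 [ 0.519  0.08   0.012]] [0.49047666 0.00883263 0.012     ] 103.84611844266132
```

View pics/ccrop.png

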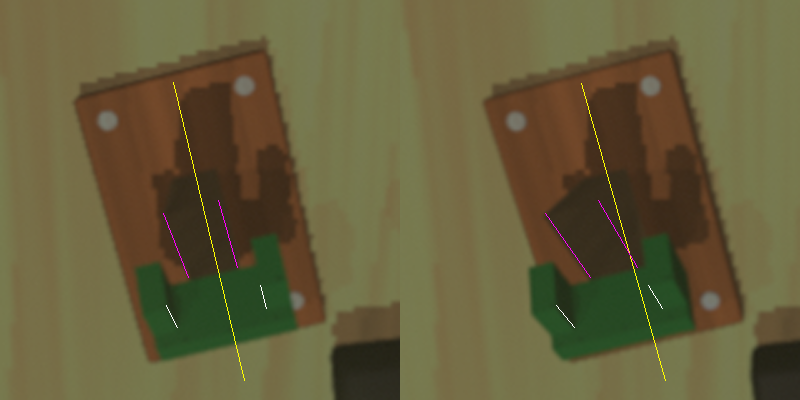

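The overlay shows the board midline and wedge edges within about 2 mm of my estimate; the cheek inner corners at (172,313) and (263,290) in the left crop suggest a small shift. I'll use seat (0.4845, 0.0358, 0.062) and yaw 103.3°. Next is the pick.

```bash
cat > g.py <<'E'
from h import *
yaw=np.radians(103.3);C=R.from_euler("z",yaw).as_matrix()
seat=np.array([.4845,.0358,.062])
hz=C@[-1,0,1]/np.sqrt(2);n=C@[1,0,1]/np.sqrt(2);cy=C@[0,1,0.]
E
python3 - <<'E'
from g import *
a=np.radians(25.2);hx=np.array([np.cos(a),np.sin(a),0]);H=np.array([.528,-.2097,0])
g=.052
for s in(1,-1):
    print(s,[None if q is None else np.round(q,2) for q in(ik(H+[0,0,g],rv(s*hx,[0,0,-1])),ik(seat+hz*(g+.09)+n*.02,rv(-s*cy,-hz)),ik(seat+hz*g,rv(-s*cy,-hz)))])
    for t in(1,-1): print(" re",t,ik(seat+hz*.045-n*.019,rv(t*hz,-n)),ik([.52,.255,.096],rv([0,t,0],[0,0,-1])))
s=-1
if all(ik(p,r) is not None for p,r in((H+[0,0,g],rv(s*hx,[0,0,-1])),(seat+hz*g,rv(-s*cy,-hz)))) is False: s=1
P=rv(s*hx,[0,0,-1])
movep(H+[0,0,.17],P);move_l(H+[0,0,g],.12);grab(60)
st=get_state();print(st["clock"],st["finger_gap"],st["grasp_force"],st["position"])
move_l(H+[0,0,g+.13],.15);st=get_state();print(s,st["clock"],st["finger_gap"],st["grasp_force"],st["contact_force"])
E
```

```text
1 [array([-0.51,  0.54, -0.37,  0.66,  0.  ,  2.19]), array([-0.56,  0.69, -0.03,  1.47,  0.52,  2.18]), array([-0.49,  0.73, -0.18,  1.24,  0.56,  2.24])]
 re 1 [ 0.27201439  0.52918943 -0.61479972  0.46666109 -0.78460315 -1.51441945] [ 0.32850035  0.50015093 -0.29755887  0.77308653  0.          1.89929668]
 re -1 [ 0.27201439  0.52918943 -0.61479972  0.46666109 -0.78460315  1.62717321] [ 0.32850035  0.50015093 -0.29755887  0.77308653  0.         -1.24229598]
-1 [array([-0.51,  0.54, -0.37,  0.66,  0.  , -0.95]), array([-0.56,  0.69, -0.03,  1.47,  0.52, -0.96]), array([-0.49,  0.73, -0.18,  1.24,  0.56, -0.9 ])]
 re 1 [ 0.27201439  0.52918943 -0.61479972  0.46666109 -0.78460315 -1.51441945] [ 0.32850035  0.50015093 -0.29755887  0.77308653  0.          1.89929668]
 re -1 [ 0.27201439  0.52918943 -0.61479972  0.46666109 -0.78460315  1.62717321] [ 0.32850035  0.50015093 -0.29755887  0.77308653  0.         -1.24229598]
17.1333 0.3416852075953042 62.96947717666626 [ 0.52829678 -0.20996001  0.05239211]
-1 18.15 0.34247303321635353 62.46991038322449 [ 0.40917888  0.04951357 -2.40946134]
```

```bash
python3 - <<'E'
from g import *
g=.052;r=rv(cy,-hz)
movep(seat+hz*(g+.08)+n*.012,r)
move_l(seat+hz*(g+.032)+n*.002,.12)
hit=move_l(seat+hz*(g-.012)+n*.002,.04,until_force=6)
st=get_state();d=C.T@(st["position"]-seat);print(hit,"along",(st["position"]-seat)@hz-g,"n",(st["position"]-seat)@n,st["contact_force"],st["clock"])
f=shot("wrist");s=shot("side")
a=f["img"][100:420,120:520];b=cv2.resize(s["img"][170:270,250:375],(400,320),interpolation=cv2.INTER_CUBIC)
cv2.imwrite("pics/place.png",np.hstack([a,b])[:,:,::-1])
E
```

```text
True along 0.0028048655565500527 n 0.0013973534444462234 [ 1.35443807 -2.96575431  1.51786399] 20.1083
```

View pics/place.png

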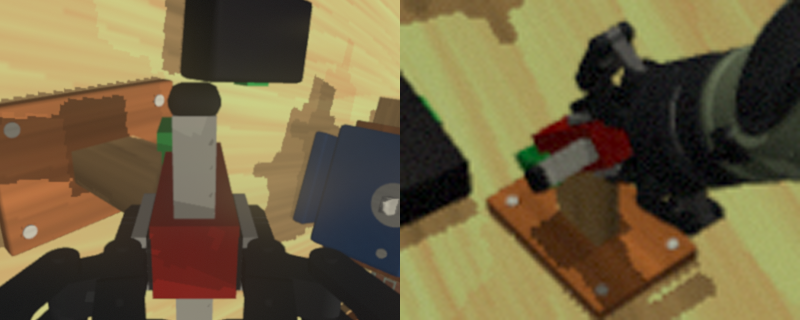

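The wrist view shows the handle stopped 3 mm short along its axis, between the green cheeks; the side crop shows its lower face on the wedge. I'll release it and look at the screw more closely on the way.

```bash
cat > m2.py <<'E'
from g import *
import pickle
let_go();sleep(.2)
move_l(get_state()["position"]+hz*.1,.2)
r1=rv(hz,-n)
Pv=[.51,.19,.225];V=rv([0,.6,.8],[0,.8,-.6])
movep([.47,.02,.36],rv([0,1,0],[0,0,-1]))
t=shot("top");s=shot("side")
for nm in("handle_bar","handle_top"):
    a=tip_of("top",nm);b=tip_of("side",nm)
    for x in a[:3]:
        for y in b[:3]:
            p,e=tri([(t,x["centre"]),(s,y["centre"])])
            if max(e)<6: print(nm,(C.T@(p-seat)).round(4),e)
out={}
for k,p,v in(("sa",Pv,V),("sb",[.525,.265,.35],rv([0,1,0],[0,-.1,-1]))):
    movep(p,v);f=shot("wrist");out[k]=f
    print(k,get_state()["clock"],[(d["centre"],d["score"]) for d in tip_of("wrist","screw_seat")][:2])
pickle.dump(out,open("out2.pkl","wb"))
c=[]
for k in out:
    q=proj(out[k],[.521,.275,.115])[0].astype(int);print(q);x,y=np.clip(q-65,0,None);c.append(cv2.resize(out[k]["img"][y:y+130,x:x+130],(400,400),interpolation=cv2.INTER_CUBIC));print(k,x,y)
cv2.imwrite("pics/s.png",np.hstack(c)[:,:,::-1])
E
python3 m2.py
```

```text
handle_bar [-0.0561 -0.004   0.0561] [np.float64(3.3), np.float64(3.3)]
handle_bar [-0.2272  0.3191  0.0064] [np.float64(1.7), np.float64(1.7)]
handle_top [-0.0648  0.0028  0.0617] [np.float64(0.2), np.float64(0.2)]
sa 24.95 [([328.7, 254.0], 0.9)]
sb 25.9833 [([313.8, 150.1], 0.93)]
[328 274]
sa 263 209
[312 172]
sb 247 107
```

View pics/s.png

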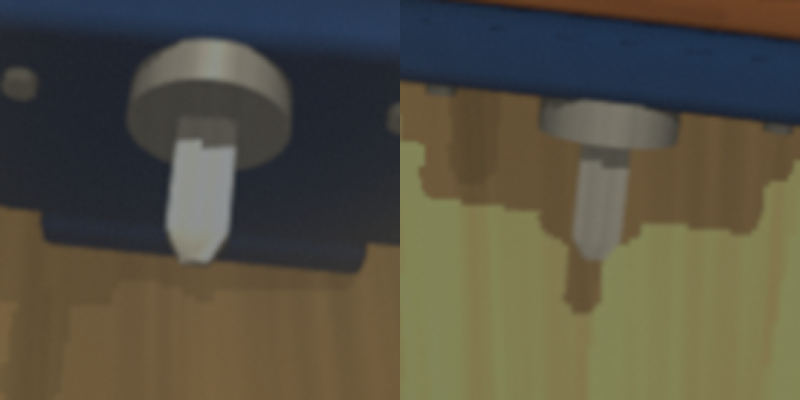

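The triangulated bar and top confirm the handle is parked. The crops show the flat end pointing down-image, about 16 mm wide from above, with the jaw edge tilted about 6.4° (vice yaw about 83.6°). I'll fit the screw pose to the silhouettes.

```bash
cat > fit.py <<'E'
from h import *
import pickle
from scipy.optimize import minimize
o=pickle.load(open("out2.pkl","rb"))
seat0,e=tri([(o["sa"],(328.7,254.0)),(o["sb"],(313.8,150.1))]);print("seat tri",seat0.round(4),e)
S=6;data={}
box={"sa":(263,209),"sb":(247,107)}
for k,(x0,y0) in box.items():
    im=cv2.resize(o[k]["img"][y0:y0+130,x0:x0+130],None,fx=S,fy=S,interpolation=cv2.INTER_CUBIC)
    hsv=cv2.cvtColor(im,cv2.COLOR_RGB2HSV).astype(int)
    m=(hsv[...,1]<75)&(hsv[...,2]>(105 if k=="sa" else 95))
    data[k]=(im,m)
def pts(p):
    x,y,z,yaw,ph=p;Rm=R.from_euler("z",yaw).as_matrix()@R.from_euler("x",ph).as_matrix()
    P=[]
    for d,w,h in((.0,16,10),(.011,16,10),(.034,16,10),(.042,7,4.4)):
        P+=[(-d,a*w/2000,b*h/2000) for a in(1,-1) for b in(1,-1)]
    return np.array([x,y,z])+np.array(P)@Rm.T
def hull(k,P):
    q=((proj(o[k],P)-box[k]+.5)*S-.5).astype(np.float32);return cv2.convexHull(q)
def fill(h):
    m=np.zeros((780,780),np.uint8);cv2.fillConvexPoly(m,np.round(h*16).astype(np.int32),1,shift=4);return m>0
def cost(p):
    P=pts(p);c=0
    for k in data:
        full=fill(hull(k,P));dist=fill(hull(k,P[4:]));near=cv2.dilate((full&~dist).astype(np.uint8),np.ones((9,9)))>0
        m=data[k][1]; roi=cv2.dilate(full.astype(np.uint8),np.ones((41,41)))>0
        # don't care above the near part
        g=roi&~near; 
        yl=np.where(dist)[0].min(); g[:yl+6]=False
        c+=(g&(m^dist)).sum()/dist.sum()
    return c+ (np.linalg.norm(p[:3]-seat0)/.004)**2*.02+((p[3]-np.radians(83.5))/.04)**2*.02+((p[2]-.115)/.002)**2*.01
best=None
for ph in np.radians([-40,-25,-12,0,12,25,40]):
    r=minimize(cost,[*seat0,np.radians(83.5),ph],method="Nelder-Mead",options=dict(initial_simplex=np.array([[*seat0,np.radians(83.5),ph]]*6)+np.vstack([np.zeros(5),np.diag([.003,.003,.003,.04,.12])]),maxiter=250))
    print(round(np.degrees(ph)),round(r.fun,4),r.x[:3].round(4),np.degrees(r.x[3:]).round(1))
    if best is None or r.fun<best.fun:best=r
ims=[]
for k in data:
    im=data[k][0].copy();im[cv2.morphologyEx(data[k][1].astype(np.uint8),cv2.MORPH_GRADIENT,np.ones((3,3)))>0]=(0,255,0)
    cv2.polylines(im,[hull(k,pts(best.x)).astype(np.int32)],True,(255,0,255),2)
    ims.append(cv2.resize(im[100:700,100:700],(400,400)))
cv2.imwrite("pics/fit.png",np.hstack(ims)[:,:,::-1])
E
python3 fit.py
```

```text
seat tri [0.5224 0.2971 0.1117] [np.float64(0.4), np.float64(0.4)]
-40 0.1445 [0.5227 0.2984 0.1158] [ 84.2 -60.7]
-25 0.2462 [0.5237 0.2981 0.1151] [ 82.6 -19.5]
-12 0.1253 [0.523 0.298 0.117] [83.6  2. ]
0 0.1265 [0.523  0.2981 0.1174] [83.6  2. ]
12 0.1273 [0.5229 0.2981 0.1165] [83.7  2.3]
25 0.1322 [0.523  0.2983 0.118 ] [83.5  2.1]
40 0.2495 [0.5239 0.2977 0.1152] [82.5 45.4]
```

View pics/fit.png

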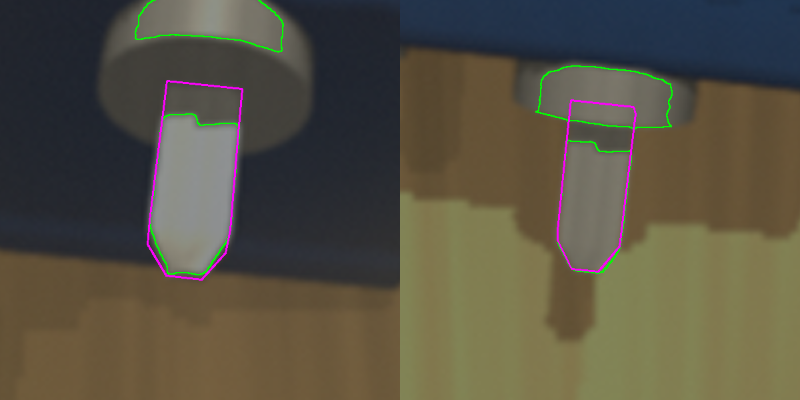

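The fitted outlines match both crops. The uniform shading of a single visible face backs a roll of about 2° over the −60° alternative, with yaw 83.6° and seat (0.523, 0.298, 0.116). Next is the regrasp.

```bash
cat >> g.py <<'E'
G=.046;TO=.021
vy=np.radians(83.6);V=R.from_euler("z",vy).as_matrix()@R.from_euler("x",np.radians(2)).as_matrix()
sx,sy,sz=V.T;ss=np.array([.523,.298,.116]);rf=rv(-sx,-sz)
def fit(d,dy=0,dz=0): return ss-sx*(d+G)-sz*TO+sy*dy+sz*dz
E
python3 - <<'E'
from g import *
r1=rv(hz,-n)
movep([.47,.06,.36],rv([0,-1,0],[0,0,-1]))
p=seat+hz*G-n*TO
movep(p+n*.09,r1)
print("hit",move_l(p,.12,until_force=8));grab(80)
st=get_state();print(st["clock"],st["finger_gap"],st["grasp_force"],(C.T@(st["position"]-p)).round(4))
move_l(p+n*.07,.12);sleep(.2)
st=get_state();print(st["clock"],st["finger_gap"],st["grasp_force"],st["contact_force"])
movep(fit(.085),rf)
st=get_state();print(st["clock"],st["finger_gap"],(st["position"]-fit(.085)).round(4))
T=ss-sx*(.085)
fs={c:shot(c) for c in("wrist","top","side")}
for c,f in fs.items():
    for nm,d in(("handle_bar",.078),("handle_top",.09),("handle",0)):
        q=proj(f,T-sx*d)[0]
        b=sorted(tip_of(c,nm),key=lambda x:np.linalg.norm(x["centre"]-q))[:1]
        print(c,nm,q.round(1),[(np.round(x["centre"],1),round(x["score"],2)) for x in b])
w=fs["wrist"]["img"];a=cv2.resize(w[60:460,70:570],(400,320))
q=proj(fs["side"],T)[0].astype(int);b=cv2.resize(fs["side"]["img"][q[1]-60:q[1]+60,q[0]-75:q[0]+75],(400,320),interpolation=cv2.INTER_CUBIC)
cv2.imwrite("pics/pre.png",np.hstack([a,b])[:,:,::-1])
E
```

```text
hit False
31.3583 0.34023139547730485 78.59151631593704 [ 0.0004 -0.0003  0.0003]
32.2917 0.3386164119037855 79.03023898601532 [ 0.69735375 -1.00322369 -2.89578831]
33.0667 0.34018315712960673 [-0.0009 -0.001  -0.0006]
wrist handle_bar [307.8 258.3] [(array([313.1, 250.2]), 0.56)]
wrist handle_top [307.6 226.2] [(array([311.8, 219.7]), 0.84)]
wrist handle [308.8 426.1] [(array([315.5, 418.2]), 0.64)]
top handle_bar [233.3 219.8] [(array([236.5, 222.1]), 0.85)]
top handle_top [238.7 220.4] [(array([240.2, 225.2]), 0.65)]
top handle [198.8 216.3] [(array([406.4, 343.8]), 0.74)]
side handle_bar [287.5 164.5] [(array([435.8, 240.4]), 0.43)]
side handle_top [289.1 168.2] [(array([290.7, 167.5]), 0.66)]
side handle [277.6 141.7] [(array([313.8, 247.7]), 0.73)]
```

View pics/pre.png

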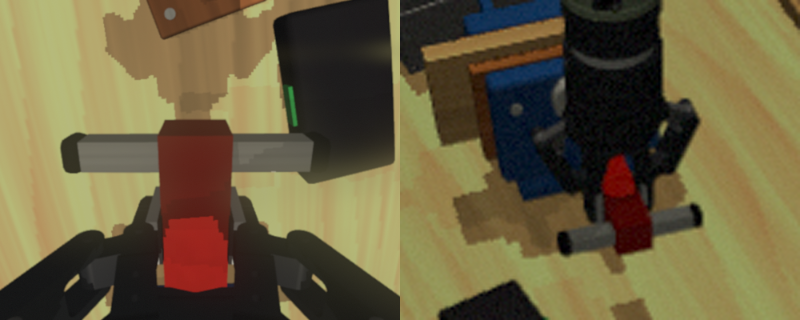

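The wrist view shows the handle level and centred between the fingers. The crossbar sits at (313,250) against a predicted (308,258), so the handle is about 3 mm farther out and the camera has about 2 mm sideways bias. I'll insert stepwise with force-guided correction.

```bash
cat > ins.py <<'E'
from g import *
dy,dz=.0015,0.
move_l(fit(.052,dy,dz),.08);sleep(.2)
F0=get_state()["contact_force"]
d=.049;bad=0
while d>-.012:
    move_l(fit(d,dy,dz),.03)
    st=get_state();F=st["contact_force"]-F0;a,ly,lz=-F@sx,F@sy,F@sz
    e=V.T@(st["position"]-fit(d,dy,dz))
    print(f"d {d*1e3:.0f} ax {a:.1f} y {ly:.1f} z {lz:.1f} dy {dy*1e3:.1f} dz {dz*1e3:.1f} err",(e*1e3).round(1),round(st["clock"],1))
    if abs(ly)>4: dy+=np.sign(ly)*.0005
    if abs(lz)>4: dz+=np.sign(lz)*.0005
    if a>30:
        bad+=1
        if d<.006 or bad>4: break
        continue
    bad=0
    d-=.003
E
python3 ins.py
```

```text
d 49 ax -0.1 y 0.1 z 1.0 dy 1.5 dz 0.0 err [ 0.  -0.1  0.1] 34.7
d 46 ax 0.0 y -0.6 z 0.9 dy 1.5 dz 0.0 err [ 0.2 -0.   0. ] 34.9
d 43 ax -0.2 y 0.1 z 1.0 dy 1.5 dz 0.0 err [ 0.2 -0.   0. ] 35.2
d 40 ax -0.1 y -0.4 z 0.2 dy 1.5 dz 0.0 err [ 0.2 -0.  -0. ] 35.4
d 37 ax -1.1 y -1.0 z 0.8 dy 1.5 dz 0.0 err [ 0.2  0.  -0. ] 35.7
d 34 ax 0.9 y -1.1 z 0.7 dy 1.5 dz 0.0 err [-0.2 -0.5  0.1] 35.9
d 31 ax 6.7 y -3.0 z 1.4 dy 1.5 dz 0.0 err [-1.7 -1.   0.3] 36.2
d 28 ax 2.3 y -4.4 z 2.4 dy 1.5 dz 0.0 err [-0.  -1.7  0.7] 36.4
d 25 ax 2.4 y -5.2 z 3.4 dy 1.0 dz 0.0 err [ 0.3 -1.2  0.6] 36.7
d 22 ax 2.5 y -4.8 z 5.1 dy 0.5 dz 0.0 err [ 0.1 -0.8  0.6] 36.9
d 19 ax 2.2 y -4.1 z 3.7 dy 0.0 dz 0.5 err [ 0.3 -0.3  0.2] 37.2
d 16 ax 2.1 y -2.8 z 4.9 dy -0.5 dz 0.5 err [0.  0.2 0.1] 37.4
d 13 ax 1.9 y -3.2 z 2.3 dy -0.5 dz 1.0 err [ 0.3  0.2 -0.2] 37.7
d 10 ax 1.8 y -3.5 z 1.9 dy -0.5 dz 1.0 err [ 0.2  0.2 -0.2] 37.9
d 7 ax 0.8 y -3.5 z 0.9 dy -0.5 dz 1.0 err [ 0.3  0.2 -0.2] 38.2
d 4 ax 0.9 y -2.9 z 0.4 dy -0.5 dz 1.0 err [ 0.4  0.2 -0.1] 38.4
d 1 ax -0.4 y -2.4 z 1.2 dy -0.5 dz 1.0 err [ 0.4  0.1 -0.1] 38.7
d -2 ax 4.2 y -2.1 z 2.8 dy -0.5 dz 1.0 err [-0.8  0.2 -0.1] 38.9
d -5 ax 14.4 y -1.6 z 7.6 dy -0.5 dz 1.0 err [-3.8  0.2  0.1] 39.2
d -8 ax 22.8 y -2.6 z 9.2 dy -0.5 dz 1.5 err [-6.9  0.3 -0.3] 39.4
d -11 ax 31.4 y -2.9 z 9.1 dy -0.5 dz 2.0 err [-10.    0.4  -0.6] 39.7
```

It's in: free sliding until a firm axial stop at the boss. I'll ease off, release and check.

```bash
python3 - <<'E'
from g import *
p=fit(-.002,-.0005,.001)
move_l(p,.05);let_go();sleep(.2)
move_l(p+sz*.12,.15)
movep(fit(.09)+np.array([0,0,.14]),rf)
fs={c:shot(c) for c in("wrist","top","side")}
for c,f in fs.items():
    for nm,d in(("handle_bar",.078),("handle_top",.09)):
        q=proj(f,ss-sx*d)[0]
        b=sorted(tip_of(c,nm),key=lambda x:np.linalg.norm(x["centre"]-q))[:1]
        print(c,nm,q.round(1),[(np.round(x["centre"],1),round(x["score"],2)) for x in b])
st=get_state();print(st["clock"],st["contact_force"],st["grasp_force"])
a=cv2.resize(fs["wrist"]["img"],(400,300));q=proj(fs["side"],ss)[0].astype(int)
b=cv2.resize(fs["side"]["img"][q[1]-60:q[1]+60,q[0]-80:q[0]+80],(400,300),interpolation=cv2.INTER_CUBIC)
cv2.imwrite("pics/end.png",np.hstack([a,b])[:,:,::-1])
E
```

```text
wrist handle_bar [305.7 301.6] [(array([308.1, 301.4]), 0.58)]
wrist handle_top [305.6 288.1] [(array([414.2, 159.2]), 0.17)]
top handle_bar [195.7 216. ] [(array([413.3, 349.4]), 0.89)]
top handle_top [201.  216.5] [(array([412.7, 351.2]), 0.55)]
side handle_bar [276.8 139.7] [(array([279.6, 139.5]), 0.71)]
side handle_top [278.3 143.1] [(array([275.1, 141.8]), 0.65)]
42.675 [ 0.62868482 -0.99062852  0.29020876] 0.0
```

View pics/end.png

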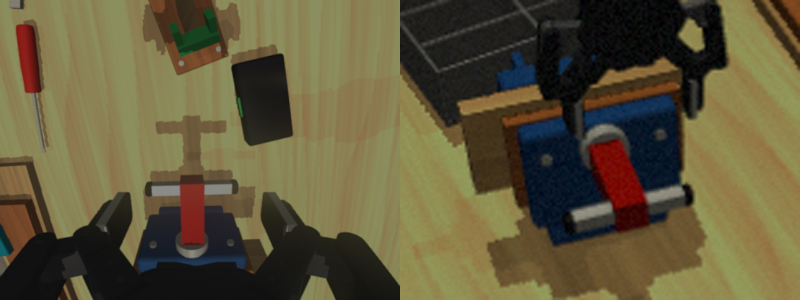

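The handle sits on the screw against the boss (wrist crop (190,245)), its crossbar level and matched to the jaw. The bar is within 3 px of the predicted home position, and the gripper is clear.

```bash
python3 -c "
from cell import *
print(sign_off())"
```

```text
the job is handed in; nothing more can be done
None
```

The T-handle was parked on the angled block, regrasped by its body, slid onto the vice screw until it stopped against the boss, and released; the job is handed in, but the hand-in returned no verdict.

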